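Drag the specimen carriage out and tension its clamp

TASK

The flat steel carriage of the inspection fixture has been left pushed in under the bridge: press down on its rubber pad and drag it back towards the fixture's front until it is fully against the front stop. Then tension its clamp with the black knob, turning it clockwise until the pointer end of the sprung leaf stands level with the nose of the set mark, and let go. Do not push the leaf or the set mark directly, and leave the eyepiece, memory stick and loupe nearby where they are.

Things in the scene. Friction and masses are not known exactly. Their poses are not given: they have to be found in the camera images.
- fixture: Fixed fixture, 262 x 132 mm. Origin on the desk; own x points away from its front stop, y left, z up; turned up to 0.3 rad. In its frame (mm): floor of the channel z = 8; side rails y = 49..65 and -65..-49, top z = 20, lips in to y = 43.5 and -43.5; front stop x = -138..-128, top z = 20; bridge deck x = 10..124, full width, top z = 28. Sizes below are in this frame.
- carriage (a joint): Slide of the flat steel plate (150 x 94 x 8 mm, top z = 16.5 mm) in the rail grooves, m. 0 = fully in under the bridge, 0.076 = front edge against the front stop; grows towards fixture -x. Starts from 0 to 0.02. Rear edge under the bridge, sides under the lips: it can only be dragged from on top. About 2 N of groove friction; stays where left.
- carriage_pad (a point): Centre of the upper face of the ribbed dark rubber pad on the carriage plate: 40 mm (x) by 60 mm (y), upper face at z = 18 mm, 1.5 mm above the plate. At carriage value q it is at fixture x = -0.024 - q m, y = 0.
- knob (a joint): Angle of the black tension knob on the bridge deck, rad: 0 at the start (slack), grows clockwise seen from above, to 1.6 at most. Stays where left; takes about 0.15 N m to turn.
- knob_grip (a point): On the knob's upright axis at gripping height: fixture x = 88, y = 0, z = 65 mm. The grip is an upright bar 14 mm thick, 40 mm long, z = 42 to 72 mm, on a disc of 42 mm diameter. At 0 the bar lies along fixture x, so it is pinched across fixture y; it turns with the knob.
- leaf: Sprung steel leaf, a thin blade 5 mm tall just above the deck in front of the knob. Origin on its pivot (fixture x = 46, y = 52, z = 29.5 mm); slack, it reaches 100 mm towards fixture -y. Turning the knob clockwise pushes its free end towards fixture -x (0.2 rad of leaf per rad of knob); turned back, it springs back.
- leaf_tip (a point): End point of the leaf's dark pointer. At fixture x = 46 mm, y = -48 mm when slack; it moves 20 mm in the fixture's -x direction for each rad of knob.
- mark_tip (a point): Tip of the nose of the set mark, a small steel block (9 x 13 x 10 mm) on the right edge of the deck beside the pointer: fixture y = -50.5 mm, x from 18 to 34 mm (differs each time). The pointer is on the mark when both have the same fixture x.
- spare_eyepiece: Bystander: black eyepiece standing on its narrow end, 41 mm diameter, 57 mm tall, right of the fixture's front corner. Origin at the centre of its underside.
- usb_stick: Bystander: memory stick, 18 x 51 x 8 mm, lying behind the fixture on the right. Origin at the centre of its underside.
- loupe: Bystander: folded black pocket loupe, 26 x 42 x 17 mm, lying behind the fixture on the left. Origin at the centre of its underside.

How it is judged:
By the outcome, as a careful person would: the job done as asked, in the order asked, and still so for the second after the job is handed in, with the robot touching nothing.
It also fails if it takes over 56 s, if anything falls off the work surface, if the arm or the gripper's body presses on something with over 40 N, if the wrist force passes 120 N, or if a joint passes its speed limit or range.

ROBOT

A 6-joint arm with a two-finger parallel gripper is mounted at the origin on a cart in front of the work surface, level with it; the furniture and walls round the work are solid. World frame = base frame: x ahead of the robot, y to its left, z up, the work surface at z = 0. Lengths are in m, angles in rad, forces in N, time in s.
With the tool pointing down it reaches from about 0.375 to 0.9 m from the base axis. Payload 3.1 kg.
Tool frame: the origin (TCP) lies midway between the tips of the shut fingers; the grasp point (between the pads) lies 19 mm behind it; z points along the fingers, y is the line along which they close (so a half turn about z gives the same grasp; the last joint's range is limited). The gripper opens to 87 mm and grips with 3 to 60 N. Pads are 19 mm wide; open, the fingers measure 117 mm over their backs; the gripper's body (75 mm by 190 mm) begins 51 mm behind the grasp point.
Start: joints at [1.038, 0.527, 1.433, -0, 1.181, -0.178], TCP at [0.217, 0.586, 0.184] pointing down, gripper open.
Joint ranges: [-3.08, 3.08], [-0.75, 2.2], [0.22, 2.44], [-1.43, 4.57], [0, 2.65], [-2.85, 2.85]. Speed limits (rad/s): [2.79, 2.79, 3.14, 3.14, 3.14, 3.14].

INTERFACE

Orientations are given as a unit quaternion [x, y, z, w].
In Python, from rig import status, imaging, order gives the robot as it stands.
- The arm moves only by the tool arm_command, never from a script. Its argument "deltas" is one flat list of numbers, 5 for each row, row after row: the opening, from -1 (shut) to 1 (fully open), so that 0 is half open, then the shift along the tool's x, y, z in m, then the turn about the tool's z in rad. In form: [gripper, tx, ty, tz, roll, gripper, tx, ty, tz, roll, ...]. A call has 1 to 12 rows; each row shifts and turns the commanded pose from where the row before left it, along the tool's axes as they then stand; what a row does not reach is not made up. A row lasts 1/8 s, in which the tool goes at most 62.5 mm and 10.7 degrees, less where a joint would pass 70% of its speed; a pose out of reach is approached as far as the arm can. A call with a gripper value outside its range is refused whole. The fingers move at their own pace and stop on an object; "newtons" is the grip in N (left out, the last holds). Time passes only in rows, so rows that do not move let the fingers close. It gives the time, the measured TCP pose, the force, the opening and the grip force at its end, in the units of the state.
- status.get_obs(): the state, without advancing time (a new reading comes with each control period).
- imaging.camera(name): name is "side" or "top"; returns (picture, depth): 420x560x3 uint8, red, green, blue; 420x560 float32, m along the optical axis (not along the pixel's ray), 0 where there is no reading.
- imaging.camera_params(name): a dict with "intrinsics" (3x3 intrinsics, pixels), "camera_from_world" (4x4, takes a point from world to camera coordinates). Camera axes: x right, y up, looking along -z (the intrinsics and any distortion apply to the point x, -y, -z); pixel columns grow to the right and rows downward; lengths in m; the calibration is good to about 2 mm. A picture is of the moment at which its call begins. camera_params takes no time and is no camera call.
- order.hand_in(): hands the job in; it is judged then, once.
The state is a dict: "time": time; "q": joint angles; "joint_velocities": joint speeds; "joint_torque": joint torques, N m; "position": TCP position; "tool_rot": TCP orientation; "ft_force": force on the tool from outside, world axes, zero at the start; "moment": the same for the moment, N m; "grip_width": finger opening in m; "grip_force": force on a finger pad.
Only numpy, scipy, OpenCV 4.12 (cv2) and the standard library are available. Lean on these libraries where they do the work, as an engineer would, in place of code of your own. Each camera call takes 0.05 s, during which the arm holds its last target. There are 200 camera calls.

## Working session

There is one attempt and no reset: what is moved stays moved. The work goes in short steps, Python scripts to look and compute and a tool call to move; the robot and the scene stay as the last step left them, time stands still between calls to the robot, and variables do not carry over. Pictures are saved under pics/ and viewed, at most 10 in all, crops included, and the job is handed in when it is done.

Besides the shell and the picture viewer there is one more tool, called in YAML: its name, and indented under it one key for each argument. arm_command: Moves the arm, as the interface text tells. Its arguments: {"type":"object","properties":{"deltas":{"type":"array"},"newtons":{"type":"number"}},"required":["deltas"]}

```bash
mkdir -p pics; ls
cat > h.py <<'E'
import numpy as np, cv2
from rig import status, imaging, order
def snap(name, fn=None):
    im,d=imaging.camera(name)
    if fn: cv2.imwrite('pics/'+fn, im[:,:,::-1])
    return im,d
def ray(name,u,v):
    p=imaging.camera_params(name);K=np.array(p["intrinsics"]);T=np.array(p["camera_from_world"])
    c=np.linalg.inv(K)@[u,v,1]; c=np.array([c[0],-c[1],-c[2]])
    R=T[:3,:3]; o=-R.T@T[:3,3]; return o,R.T@c
def onz(name,u,v,z):
    o,d=ray(name,u,v); return o+d*(z-o[2])/d[2]
def proj(name,P):
    p=imaging.camera_params(name);K=np.array(p["intrinsics"]);T=np.array(p["camera_from_world"])
    c=T[:3,:3]@np.array(P)+T[:3,3]; q=K@[c[0],-c[1],-c[2]]; return q[:2]/q[2]
E
python3 - <<'E'
from h import *
np.set_printoptions(precision=4,suppress=True)
for n in("top","side"):
    im,d=snap(n,n+"0.png"); np.save(n+"0.npy",d); p=imaging.camera_params(n); print(n,p, ray(n,280,210))
o=status.get_obs(); print(o)
E
```

```text
pics
top {'intrinsics': array([[462.3201,   0.    , 273.3696],
       [  0.    , 462.3201, 213.2705],
       [  0.    ,   0.    ,   1.    ]]), 'camera_from_world': array([[ 0.0102, -0.9999,  0.0013,  0.2087],
       [ 0.9937,  0.0102,  0.1114, -0.5142],
       [-0.1114,  0.0002,  0.9938, -0.9079],
       [ 0.    ,  0.    ,  0.    ,  1.    ]])} (array([0.4077, 0.2141, 0.9593]), array([ 0.1186, -0.0144, -0.993 ]))
side {'intrinsics': array([[422.7831,   0.    , 278.8769],
       [  0.    , 422.7831, 211.5347],
       [  0.    ,   0.    ,   1.    ]]), 'camera_from_world': array([[-0.9977, -0.0668,  0.0067,  0.5546],
       [ 0.0445, -0.5838,  0.8107,  0.0595],
       [-0.0503,  0.8092,  0.5854, -1.0719],
       [ 0.    ,  0.    ,  0.    ,  1.    ]])} (array([0.4968, 0.9391, 0.5755]), array([ 0.0478, -0.8115, -0.5824]))
{'time': 0.1, 'q': array([ 1.0375,  0.5284,  1.4338, -0.    ,  1.1814, -0.1785]), 'joint_velocities': array([-0.0013, -0.0022, -0.0049,  0.0022,  0.0001, -0.0018]), 'joint_torque': array([  0.0001, -44.0987, -17.7151,   0.0635,   0.0534,  -0.    ]), 'position': array([0.2167, 0.5854, 0.1835]), 'tool_rot': array([ 0.1765,  0.9843, -0.0009, -0.0003]), 'ft_force': array([-0.512 , -0.2131, -0.1035]), 'moment': array([-0.0748, -0.02  ,  0.0409]), 'grip_force': 0.0, 'grip_width': 0.08714152184154256}
```

View pics/top0.png

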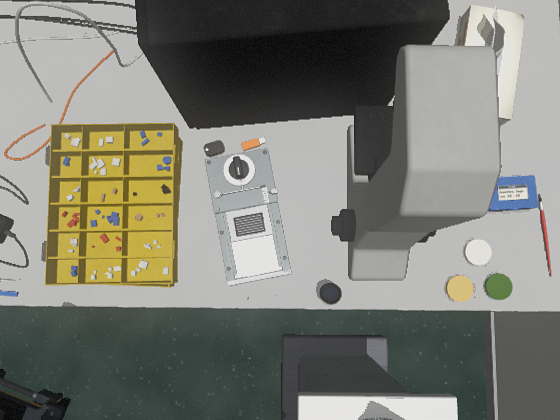

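View pics/side0.png

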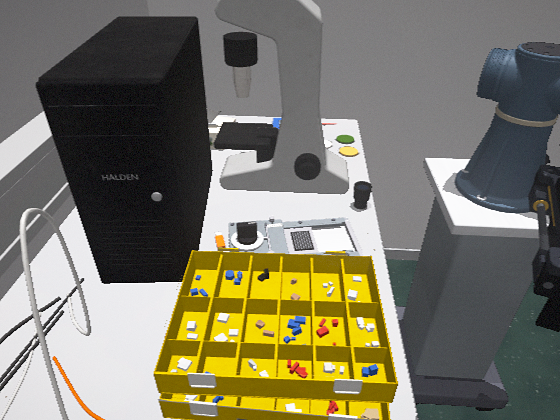

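The top view shows the fixture at u 205–290, v 145–285, with its front stop towards the robot. The knob is near (238,170), the pad near (249,223), the eyepiece near (329,293), and the loupe and stick near (214,148) and (253,144). I'll zoom in next.

Run:
```python
from h import *
im=cv2.imread('pics/top0.png')[132:292,195:303]
cv2.imwrite('pics/top0z.png',cv2.resize(im,None,fx=3.7,fy=3.7,interpolation=cv2.INTER_CUBIC))
```

```text
(no output)
```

View pics/top0z.png

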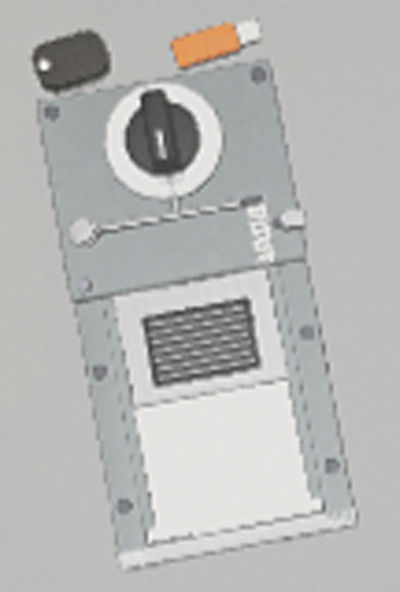

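```bash
cat > fit.py <<'E'
from h import *
np.set_printoptions(precision=4,suppress=True)
def pix(X,Y): return (X+.5)/3.7-.5+195,(Y+.5)/3.7-.5+132
P=[((38,100),(124,66,28)),((268,60),(124,-66,28)),((75,302),(10,66,28)),((307,262),(10,-66,28)),
((121,570),(-138,66,20)),((355,522),(-138,-66,20)),((83,231),(46,52,33))]
W=np.array([onz("top",*pix(*a),b[2]/1e3)[:2] for a,b in P]);F=np.array([b[:2] for a,b in P])/1e3
cw,cf=W.mean(0),F.mean(0)
U,S,V=np.linalg.svd((F-cf).T@(W-cw)); R=(U@V).T
t=cw-R@cf; th=np.arctan2(R[1,0],R[0,0])
print("fit",t,th,"scale",S.sum()/((F-cf)**2).sum()); print((F@R.T+t-W)*1e3)
def f(X,Y,z): return R.T@(onz("top",*pix(X,Y),z)[:2]-t)*1e3
pad=[f(*p,.018) for p in((143,319),(248,298),(260,366),(156,387))];print("pad",np.array(pad),np.mean(pad,0))
print("knob top",f(157,130,.072),"mark",f(278,217,.035),"tip",f(262,202,.032))
wp=lambda x,y:R@[x/1e3,y/1e3]+t
print("padW",wp(np.mean(pad,0)[0],0),"knobW",wp(88,0))
for n,m in(("pad",wp(np.mean(pad,0)[0],0)),):print(proj("side",[*m,.018]),proj("side",[*wp(88,0),.072]))
E
python3 fit.py
```

```text
fit [0.5138 0.2679] 0.1939823438700377 scale 0.9930784386368757
[[-0.6954  0.8213]
 [ 0.71   -1.3118]
 [ 0.0355  2.1142]
 [ 2.0639 -0.5428]
 [ 0.0541  1.0868]
 [-1.6389 -1.5491]
 [-0.5292 -0.6186]]
pad [[ -5.3026  29.5964]
 [ -4.4096 -29.5973]
 [-42.7405 -29.3087]
 [-43.6747  29.0815]] [-24.0319  -0.057 ]
knob top [85.843   1.4053] mark [ 34.4534 -53.7961] tip [ 44.7359 -46.7451]
padW [0.4903 0.2633] knobW [0.6002 0.2849]
[302.1021 239.4983] [246.8602 222.5821]
```

Run:
```python
from h import *
np.set_printoptions(precision=3,suppress=True)
p=imaging.camera_params("top");K=np.array(p["intrinsics"]);T=np.array(p["camera_from_world"])
d=np.load('top0.npy');v,u=np.mgrid[:420,:560]
c=np.stack([(u-K[0,2])*d/K[0,0],-(v-K[1,2])*d/K[1,1],-d],-1)
w=(c-T[:3,3])@T[:3,:3]; ok=d>0
for n,a in(("tower",w[(u>190)&(u<320)&(v<135)&ok]),("scope",w[(u>320)&(u<500)&(v>130)&(v<280)&ok]),("tray",w[(u>30)&(u<190)&(v>120)&(v<290)&ok])):
    a=a[a[:,2]>.03]; print(n,a.min(0),a.max(0))
    h=a[a[:,2]>.1]
    if len(h): print(' z>.1',h.min(0),h.max(0))
a=w[(u>130)&(u<330)&(v<135)&ok];
for y0 in(.2,.25,.3,.35):
    b=a[abs(a[:,1]-y0)<.01];b=b[b[:,2]>.05];print(y0,b[:,0].min(),b[:,2].max())
```

```text
tower [0.689 0.122 0.03 ] [0.755 0.385 0.392]
 z>.1 [0.689 0.13  0.1  ] [0.755 0.373 0.392]
scope [ 0.382 -0.244  0.03 ] [0.681 0.103 0.443]
 z>.1 [ 0.444 -0.089  0.1  ] [0.656 0.103 0.443]
tray [0.363 0.384 0.03 ] [0.692 0.644 0.116]
 z>.1 [0.367 0.395 0.1  ] [0.675 0.644 0.116]
0.2 0.7057598126140849 0.3917275605831407
0.25 0.7006730121935277 0.391412407874326
0.3 0.6949958192380343 0.39137217569835653
0.35 0.6899392325466766 0.3915178126246171
```

arm_command:
  deltas: [-1,0,0,0,-0.183,-1,0,0,0,-0.183,-1,0,0,0,-0.183,-1,-0.023,-0.041,0,0,-1,-0.023,-0.041,0,0,-1,-0.023,-0.041,0,0,-1,-0.023,-0.041,0,0,-1,-0.023,-0.041,0,0,-1,-0.023,-0.041,0,0,-1,-0.023,-0.041,0,0,-1,-0.023,-0.041,0,0,-1,-0.023,-0.041,0,0]
  newtons: 30

```text
time: 1.6
position: [0.492, 0.2626, 0.184]
tool_rot: [-0.097, 0.995, -0.0, -0.0]
ft_force: [0.2, 0.1, -0.4]
grip_width: 0.0001
grip_force: 0.0
```

arm_command:
  deltas: [-1,0,0,0.045,0,-1,0,0,0.045,0,-1,0,0,0.045,0,-1,0,0,0.02,0,-1,0,0,0.006,0,-1,0,0,0.003,0,-1,0,0,0,0]

```text
time: 2.48
position: [0.492, 0.2642, 0.0211]
tool_rot: [-0.097, 0.995, 0.0, 0.001]
ft_force: [-0.8, 0.6, -0.5]
grip_width: 0.0005
grip_force: 0.0
```

arm_command:
  deltas: [-1,0,0,0.002,0,-1,0,0,0.001,0,-1,0,0,0,0]

```text
time: 2.85
position: [0.4915, 0.264, 0.0176]
tool_rot: [-0.097, 0.995, 0.0, 0.0]
ft_force: [-1.0, -0.4, -0.2]
grip_width: 0.0005
grip_force: 0.0
```

arm_command:
  deltas: [-1,0,0,0.001,0,-1,0,0,0,0]

```text
time: 3.1
position: [0.4914, 0.2639, 0.0163]
tool_rot: [-0.097, 0.995, -0.0, -0.0]
ft_force: [0.5, 0.4, -0.7]
grip_width: 0.0005
grip_force: 0.0
```

arm_command:
  deltas: [-1,0,0,0.001,0,-1,0,0,0,0]

```text
time: 3.35
position: [0.4913, 0.2639, 0.0152]
tool_rot: [-0.097, 0.995, -0.0, -0.0]
ft_force: [-0.2, -0.5, -0.0]
grip_width: 0.0002
grip_force: 0.0
```

arm_command:
  deltas: [-1,0,0,0.001,0,-1,0,0,0,0]

```text
time: 3.6
position: [0.4913, 0.264, 0.0143]
tool_rot: [-0.097, 0.995, -0.0, -0.0]
ft_force: [0.4, 0.3, 0.4]
grip_width: 0.0
grip_force: 0.0
```

Run:
```python
from h import *
a,_=snap("top");b,_=snap("side")
A=cv2.resize(a[130:300,180:320],None,fx=2.8,fy=2.8,interpolation=cv2.INTER_CUBIC)
B=cv2.resize(b[150:290,190:390],None,fx=1.95,fy=3.4,interpolation=cv2.INTER_CUBIC)
B=cv2.resize(b[160:280,200:370],None,fx=2.35,fy=2.35,interpolation=cv2.INTER_CUBIC)
o=np.zeros((500,800,3),np.uint8);o[:A.shape[0],:A.shape[1]]=A;o[:B.shape[0],395:395+B.shape[1]]=B
cv2.imwrite('pics/c1.png',o[:,:,::-1]); print(status.get_obs()["ft_force"],proj("side",status.get_obs()["position"]))
```

```text
[ 0.26185774  0.01392562 -0.52453279] [301.48626536 241.05854376]
```

View pics/c1.png

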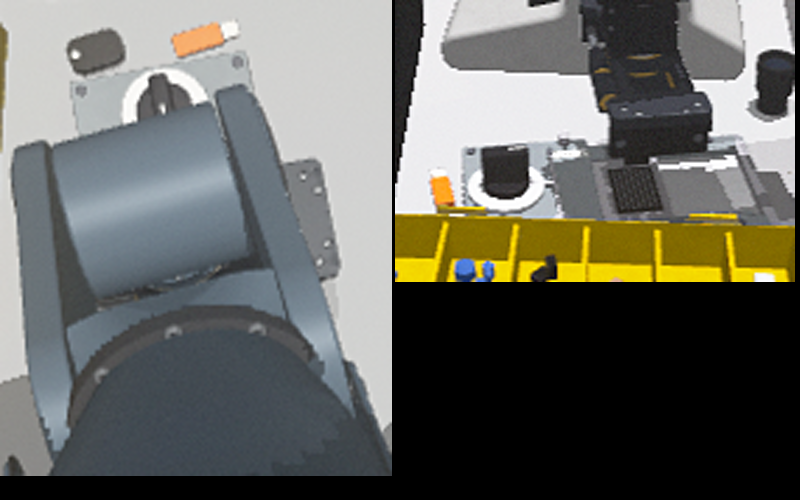

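The side crop shows the pad fully visible at crop (635,188), with the gripper's black box ending at row 155 and no fingertip on the pad. I'll check this with depth.

Run:
```python
from h import *
np.set_printoptions(precision=3,suppress=True)
n="side";im,d=snap(n)
p=imaging.camera_params(n);K=np.array(p["intrinsics"]);T=np.array(p["camera_from_world"])
v,u=np.mgrid[:420,:560]
c=np.stack([(u-K[0,2])*d/K[0,0],-(v-K[1,2])*d/K[1,1],-d],-1)
w=(c-T[:3,3])@T[:3,:3]
for uu in(296,302,308,318,328):
  for vv in(200,210,218,222,225,228,232,238): print(uu,vv,w[vv,uu],im[vv,uu])
o=status.get_obs()
for q in([.455,.36,.084],[.53,.36,.084],[.49,.264,.014],[.49,.264,.084],[.49,.169,.084]):print(q,proj(n,q))
print(o["q"],o["position"])
```

```text
296 200 [0.505 0.336 0.165] [49 51 51]
296 210 [0.504 0.364 0.164] [66 66 74]
296 218 [0.503 0.363 0.146] [41 37 41]
296 222 [0.503 0.356 0.133] [62 62 67]
296 225 [0.503 0.356 0.126] [36 37 38]
296 228 [0.504 0.223 0.016] [102 102 103]
296 232 [0.504 0.24  0.018] [49 44 45]
296 238 [0.503 0.258 0.017] [63 60 60]
302 200 [0.495 0.336 0.166] [48 51 57]
302 210 [0.494 0.362 0.163] [52 51 53]
302 218 [0.493 0.352 0.14 ] [36 35 34]
302 222 [0.493 0.353 0.132] [38 39 38]
302 225 [0.493 0.353 0.124] [39 36 39]
302 228 [0.492 0.273 0.056] [36 34 33]
302 232 [0.491 0.238 0.018] [55 57 55]
302 238 [0.491 0.257 0.017] [46 43 39]
308 200 [0.484 0.334 0.165] [54 55 56]
308 210 [0.484 0.361 0.163] [44 46 49]
308 218 [0.483 0.352 0.14 ] [33 34 32]
308 222 [0.482 0.352 0.131] [43 37 37]
308 225 [0.482 0.352 0.125] [41 41 37]
308 228 [0.478 0.22  0.015] [130 126 134]
308 232 [0.478 0.237 0.018] [37 37 34]
308 238 [0.478 0.258 0.018] [67 65 65]
318 200 [0.467 0.33  0.164] [52 50 54]
318 210 [0.467 0.357 0.161] [46 44 49]
318 218 [0.466 0.349 0.139] [38 38 35]
318 222 [0.465 0.347 0.129] [40 40 40]
318 225 [0.465 0.35  0.124] [47 45 45]
318 228 [0.456 0.205 0.005] [121 118 120]
318 232 [0.456 0.221 0.006] [116 115 114]
318 238 [0.457 0.241 0.006] [119 117 118]
328 200 [0.45  0.331 0.165] [72 72 80]
328 210 [0.45  0.352 0.159] [45 49 51]
328 218 [0.448 0.346 0.137] [65 63 66]
328 222 [0.447 0.343 0.126] [34 33 31]
328 225 [0.435 0.204 0.013] [86 91 90]
328 228 [0.435 0.206 0.007] [108 110 112]
328 232 [0.435 0.222 0.008] [115 111 113]
328 238 [0.436 0.242 0.008] [120 119 120]
[0.455, 0.36, 0.084] [322.105 246.441]
[0.53, 0.36, 0.084] [280.155 244.404]
[0.49, 0.264, 0.014] [302.149 241.225]
[0.49, 0.264, 0.084] [303.53  213.906]
[0.49, 0.169, 0.084] [304.396 187.957]
[ 0.293  0.69   1.732 -0.     0.72  -1.472] [0.491 0.264 0.014]
```

arm_command:
  deltas: [-1,0,0,0.005,0,-1,0,0,0.005,0,-1,0,0,0.005,0,-1,0,0,0.005,0,-1,0,0,0,0]

```text
time: 4.38
position: [0.491, 0.2638, -0.0062]
tool_rot: [-0.097, 0.995, -0.0, -0.001]
ft_force: [-0.4, 0.2, 0.1]
grip_width: 0.0005
grip_force: 0.0
```

```bash
cat > side.py <<'E'
from h import *
import sys
np.set_printoptions(precision=3,suppress=True)
n="side";im,d=snap(n)
p=imaging.camera_params(n);K=np.array(p["intrinsics"]);T=np.array(p["camera_from_world"])
v,u=np.mgrid[:420,:560]
c=np.stack([(u-K[0,2])*d/K[0,0],-(v-K[1,2])*d/K[1,1],-d],-1)
w=(c-T[:3,3])@T[:3,:3]
uc=int(sys.argv[1])
for uu in(uc-3,uc,uc+3):
  for vv in range(224,242,2): print(uu,vv,w[vv,uu],im[vv,uu].mean().round())
print(status.get_obs()["position"])
E
python3 side.py 302
```

```text
299 224 [0.498 0.361 0.133] 44.0
299 226 [0.498 0.359 0.127] 40.0
299 228 [0.498 0.356 0.12 ] 38.0
299 230 [0.497 0.355 0.115] 35.0
299 232 [0.497 0.354 0.11 ] 35.0
299 234 [0.497 0.354 0.105] 33.0
299 236 [0.497 0.275 0.036] 30.0
299 238 [0.497 0.259 0.018] 50.0
299 240 [0.497 0.264 0.017] 63.0
302 224 [0.493 0.359 0.132] 39.0
302 226 [0.493 0.36  0.128] 35.0
302 228 [0.492 0.354 0.119] 38.0
302 230 [0.492 0.352 0.113] 33.0
302 232 [0.492 0.354 0.11 ] 38.0
302 234 [0.492 0.352 0.104] 29.0
302 236 [0.491 0.273 0.035] 31.0
302 238 [0.491 0.258 0.018] 46.0
302 240 [0.49  0.268 0.021] 55.0
305 224 [0.488 0.357 0.13 ] 39.0
305 226 [0.487 0.359 0.127] 35.0
305 228 [0.487 0.352 0.118] 34.0
305 230 [0.487 0.352 0.113] 36.0
305 232 [0.487 0.351 0.108] 36.0
305 234 [0.486 0.352 0.104] 32.0
305 236 [0.485 0.273 0.035] 32.0
305 238 [0.484 0.259 0.019] 52.0
305 240 [0.484 0.266 0.019] 41.0
[ 0.491  0.264 -0.006]
```

arm_command:
  deltas: [-1,0,0,0.004,0,-1,0,0,0.003,0,-1,0,0,0,0]

```text
time: 4.8
position: [0.4912, 0.2639, -0.0129]
tool_rot: [-0.097, 0.995, -0.0, -0.0]
ft_force: [-0.2, 0.3, 0.2]
grip_width: 0.0005
grip_force: 0.0
```

arm_command:
  deltas: [-1,0,0,0.001,0,-1,0,0,0.001,0,-1,0,0,0,0]

```text
time: 5.18
position: [0.4914, 0.2639, -0.0147]
tool_rot: [-0.097, 0.995, -0.0, -0.0]
ft_force: [0.3, -1.4, 0.2]
grip_width: 0.0005
grip_force: 0.0
```

arm_command:
  deltas: [-1,0,0,0.001,0,-1,0,0,0.001,0,-1,0,0,0,0]

```text
time: 5.55
position: [0.4913, 0.2639, -0.0167]
tool_rot: [-0.097, 0.995, -0.0, -0.0]
ft_force: [0.3, 0.4, -0.6]
grip_width: 0.0006
grip_force: 0.0
```

arm_command:
  deltas: [-1,0,0,0.001,0,-1,0,0,0.001,0,-1,0,0,0,0]

```text
time: 5.92
position: [0.4913, 0.2639, -0.0188]
tool_rot: [-0.097, 0.995, -0.0, -0.0]
ft_force: [0.4, -0.4, -1.0]
grip_width: 0.0002
grip_force: 0.0
```

```bash
python3 side.py 302 | grep ^302; python3 -c "from h import *;print(status.get_obs()['ft_force'])"
```

```text
302 224 [0.493 0.359 0.132] 139.0
302 226 [0.493 0.362 0.129] 38.0
302 228 [0.492 0.361 0.124] 47.0
302 230 [0.492 0.362 0.12 ] 35.0
302 232 [0.492 0.358 0.113] 38.0
302 234 [0.492 0.355 0.106] 38.0
302 236 [0.492 0.353 0.1  ] 37.0
302 238 [0.491 0.351 0.094] 35.0
302 240 [0.491 0.354 0.092] 33.0
[ 0.40480822 -0.13239501  0.26964013]
```

arm_command:
  deltas: [-1,0,0,0.001,0,-1,0,0,0,0]

```text
time: 6.22
position: [0.4914, 0.2639, -0.0197]
tool_rot: [-0.097, 0.995, -0.0, -0.0]
ft_force: [0.6, 0.3, 0.7]
grip_width: 0.0004
grip_force: 0.0
```

arm_command:
  deltas: [-1,0,0,0.001,0,-1,0,0,0,0]

```text
time: 6.48
position: [0.4915, 0.264, -0.0198]
tool_rot: [-0.097, 0.995, 0.0, 0.0]
ft_force: [-0.8, -0.4, 6.2]
grip_width: 0.0006
grip_force: 3.1
```

arm_command:
  deltas: [-1,0,0,0.001,0,-1,0,0,0,0]

```text
time: 6.72
position: [0.4918, 0.264, -0.0199]
tool_rot: [-0.097, 0.995, 0.0, 0.001]
ft_force: [-1.6, -1.7, 12.8]
grip_width: 0.0003
grip_force: 6.3
```

arm_command:
  deltas: [-1,0.004,0,0,0,-1,0.008,0,0,0,-1,0.008,0,0,0,-1,0.008,0,0,0,-1,0.008,0,0,0,-1,0.008,0,0,0,-1,0.008,0,0,0,-1,0.008,0,0,0,-1,0.006,0,0,0,-1,0.004,0,0,0,-1,0,0,0,0]

```text
time: 8.1
position: [0.4254, 0.2507, -0.0199]
tool_rot: [-0.097, 0.995, 0.0, 0.003]
ft_force: [1.3, -2.1, 12.9]
grip_width: 0.0003
grip_force: 6.4
```

arm_command:
  deltas: [-1,0.004,0,0,0,-1,0.003,0,0,0,-1,0.002,0,0,0,-1,0.002,0,0,0,-1,0,0,0,0]

```text
time: 8.72
position: [0.4174, 0.2493, -0.0198]
tool_rot: [-0.097, 0.995, 0.001, 0.005]
ft_force: [5.1, -2.8, 9.7]
grip_width: 0.0004
grip_force: 5.0
```

arm_command:
  deltas: [-1,0.002,0,0.0005,0,-1,0.002,0,0,0,-1,0,0,0,0,-1,0,0,0,0]

```text
time: 9.22
position: [0.4163, 0.2495, -0.0198]
tool_rot: [-0.097, 0.995, 0.001, 0.008]
ft_force: [6.4, -1.4, 11.1]
grip_width: -0.0
grip_force: 5.7
```

arm_command:
  deltas: [-1,0,0,-0.02,0,-1,0,0,-0.04,0,1,0,0,-0.04,0,1,0,0,-0.02,0,1,-0.04,0,0,0,1,-0.04,0,0,0,1,-0.04,0,0,0,1,-0.03,0,0,0,1,-0.015,0,0,0,1,0,0,0,0]

```text
time: 10.48
position: [0.5707, 0.2794, 0.0975]
tool_rot: [-0.097, 0.995, 0.0, 0.0]
ft_force: [-0.0, 0.3, -0.2]
grip_width: 0.0725
grip_force: 0.0
```

Run:
```python
from h import *
a,_=snap("top");b,_=snap("side","side2.png")
A=cv2.resize(a[130:300,180:320],None,fx=2.8,fy=2.8,interpolation=cv2.INTER_CUBIC)
B=cv2.resize(b[170:270,205:370],None,fx=2.4,fy=2.4,interpolation=cv2.INTER_CUBIC)
o=np.zeros((500,800,3),np.uint8);o[:A.shape[0],:A.shape[1]]=A;o[:B.shape[0],395:395+B.shape[1]]=B
cv2.imwrite('pics/c2.png',o[:,:,::-1]); print(status.get_obs()["position"])
```

```text
[0.56867217 0.27913089 0.09742711]
```

View pics/c2.png

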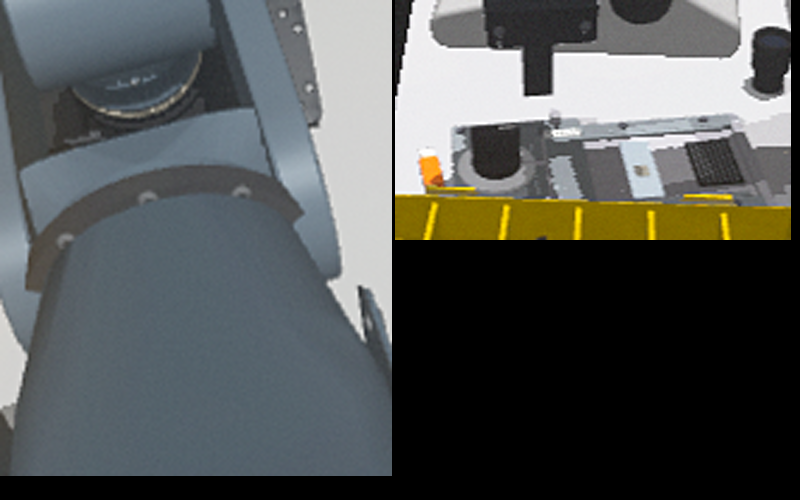

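The side crop shows the pad pulled forward, centred near crop (716,162), which is about (339,237) in the picture. The knob is at crop (495,150) and the open fingers hang clear above. I'll measure the pad's fixture x.

```bash
cat >> fit.py <<'E'
def F_of(w): return R.T@(np.array(w)[:2]-t)*1e3
E
python3 - <<'E' | tail -8
from fit import *
def pad(fn,c):
    im=cv2.imread('pics/'+fn); g=cv2.GaussianBlur(im,(0,0),1.2).max(2); m=np.zeros_like(g); m[c[1]-13:c[1]+13,c[0]-16:c[0]+16]=1
    m=((g<95)&(m>0)).astype(np.uint8); n,l,s,ce=cv2.connectedComponentsWithStats(m); k=1+np.argmax(s[1:,4]); ct=cv2.findContours((l==k).astype(np.uint8),0,2)[0][0]
    r=cv2.minAreaRect(ct); M=cv2.moments(ct); u,v=M['m10']/M['m00'],M['m01']/M['m00']
    print(fn,s[k],ce[k],(u,v),F_of(onz("side",u,v,.018)))
pad("side0.png",(302,239)); pad("side2.png",(339,237))
print(proj("side",[*wp(-100,0),.018]),proj("side",[*wp(-24,0),.018]))
print(F_of([.5707,.2794]), F_of([.5687,.2791]))
E
```

```text
[-0.5292 -0.6186]]
pad [[ -5.3026  29.5964]
 [ -4.4096 -29.5973]
 [-42.7405 -29.3087]
 [-43.6747  29.0815]] [-24.0319  -0.057 ]
knob top [85.843   1.4053] mark [ 34.4534 -53.7961] tip [ 44.7359 -46.7451]
padW [0.4903 0.2633] knobW [0.6002 0.2849]
[302.1021 239.4983] [246.8602 222.5821]Traceback (most recent call last):
  File "<stdin>", line 7, in <module>
  File "<stdin>", line 4, in pad
    return _wrapfunc(a, 'argmax', axis=axis, out=out, **kwds)
    return bound(*args, **kwds)
ValueError: attempt to get argmax of an empty sequence
```

```bash
python3 - <<'E' | tail -4
from fit import *
def pad(fn,c):
    g=cv2.GaussianBlur(cv2.imread('pics/'+fn,0),(0,0),1.2); x0,y0=c[0]-15,c[1]-13; r=g[y0:y0+26,x0:x0+31]
    T,m=cv2.threshold(r,0,1,cv2.THRESH_BINARY_INV|cv2.THRESH_OTSU); n,l,s,ce=cv2.connectedComponentsWithStats(m); k=l[13,15]
    u,v=ce[k]+[x0,y0]; print(fn,T,s[k],(u,v),F_of(onz("side",u,v,.018)))
pad("side0.png",(302,239)); pad("side2.png",(339,237))
print(proj("side",[*wp(-100,0),.018]),proj("side",[*wp(-24,0),.018]))
print(F_of([.5687,.2791]))
E
```

```text
side0.png 168.0 [  4   5  23  20 383] (np.float64(301.64229765013056), np.float64(240.51436031331593)) [-22.5318   3.1168]
side2.png 115.0 [  0   2  31  24 594] (np.float64(339.95286195286195), np.float64(238.46632996632997)) [-102.5692    6.0212]
[338.0473 236.7319] [302.0868 239.4995]
[55.982   0.4229]
```

arm_command:
  deltas: [1,0,0,-0.03,0,1,0,0.03,-0.01,0,1,0,0.045,0,0,1,0,0.045,0,0,1,0,0.045,0,0,1,0,0.045,0,0,1,0,0.045,0,0,1,0,0.045,0,0,1,0,0,0,0]

```text
time: 11.7
position: [0.509, 0.5766, 0.1373]
tool_rot: [-0.099, 0.995, 0.0, -0.0]
ft_force: [0.1, -0.2, -0.4]
grip_width: 0.0869
grip_force: 0.0
```

Run:
```python
from h import *
a,_=snap("top","top3.png")
A=cv2.resize(a[132:292,195:303],None,fx=3.7,fy=3.7,interpolation=cv2.INTER_CUBIC)
B=cv2.resize(a[180:200,243:283],None,fx=9.5,fy=9.5,interpolation=cv2.INTER_CUBIC)
o=np.zeros((592,780,3),np.uint8);o[:,:A.shape[1]]=A;o[:B.shape[0],400:]=B
cv2.imwrite('pics/c3.png',o[:,:,::-1]); print(status.get_obs()["position"])
```

```text
[0.50989276 0.57438413 0.13722082]
```

View pics/c3.png

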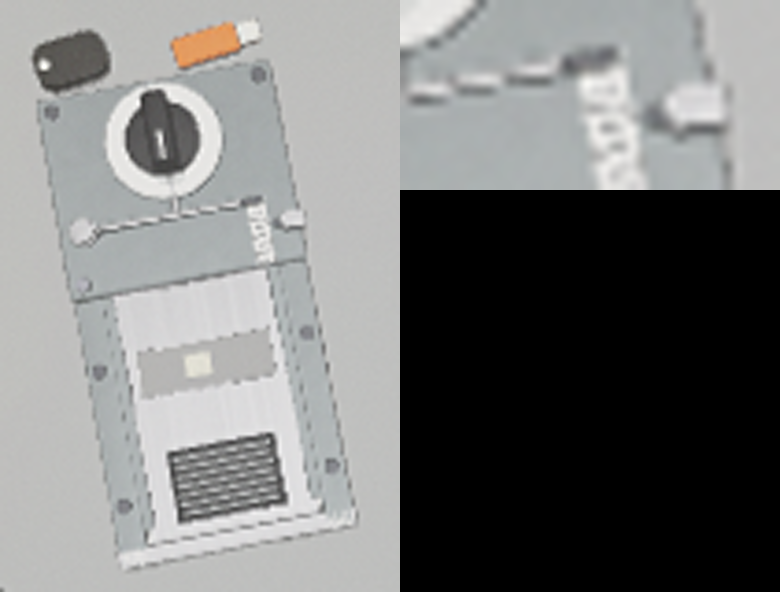

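The top view shows the pad at crop (168–287, 433–522), with the plate's front edge close to the stop. The pointer end is near inset (618,55) and the nose tip near inset (658,110). The bystanders haven't moved.

```bash
python3 - <<'E' | tail -12
from fit import *
pad=[f(*p,.018) for p in((168,454),(272,433),(287,502),(181,522))];print("pad",np.array(pad),np.mean(pad,0))
g=lambda X,Y,z:R.T@(onz("top",(X-400+.5)/9.5-.5+243,(Y+.5)/9.5-.5+180,z)[:2]-t)*1e3
for z in(.030,.0345,.038): print(z,"nose",g(658,110,z),"ptr end",g(618,55,z),"ptr root",g(566,67,z))
o=status.get_obs()["position"]; print(F_of(o))
E
```

```text
[-43.6747  29.0815]] [-24.0319  -0.057 ]
knob top [85.843   1.4053] mark [ 34.4534 -53.7961] tip [ 44.7359 -46.7451]
padW [0.4903 0.2633] knobW [0.6002 0.2849]
[302.1021 239.4983] [246.8602 222.5821]
pad [[ -81.071    29.0145]
 [ -80.1949  -29.1221]
 [-118.6925  -30.3511]
 [-118.7769   28.5067]] [-99.6838  -0.488 ]
0.03 nose [ 33.5663 -53.4757] ptr end [ 46.86   -47.2157] ptr root [ 46.3321 -35.7892]
0.0345 nose [ 32.849  -53.3731] ptr end [ 46.0783 -47.1434] ptr root [ 45.553  -35.7722]
0.038 nose [ 32.2912 -53.2932] ptr end [ 45.4704 -47.0871] ptr root [ 44.9471 -35.759 ]
[ 55.1991 301.505 ]
```

arm_command:
  deltas: [1,0,-0.03,0,0,1,-0.005,-0.043,0,0,1,-0.005,-0.043,0,0,1,-0.005,-0.043,0,0,1,-0.005,-0.043,0,0,1,-0.005,-0.043,0,0,1,-0.005,-0.043,0,0,1,-0.003,-0.013,0,0,1,0,0,0,0,1,0,0,0,0]

```text
time: 13.0
position: [0.6017, 0.2857, 0.1379]
tool_rot: [-0.097, 0.995, 0.0, -0.0]
ft_force: [0.2, 0.0, -0.8]
grip_width: 0.0871
grip_force: 0.0
```

```bash
python3 - <<'E' | tail -1
from fit import *
o=status.get_obs(); print(F_of(o["position"]),o["position"],o["tool_rot"],o["q"])
E
```

```text
[89.6668  0.5054] [0.6017 0.2857 0.1379] [-0.0973  0.9953  0.0003 -0.0002] [ 0.2755  0.6334  1.366   0.0007  1.1425 -1.4904]
```

arm_command:
  deltas: [1,0.0015,-0.0005,0.03,0,1,0,0,0.04,0,1,0,0,0.03,0,1,0,0,0.015,0,1,0,0,0.011,0,1,0,0,0,0]

```text
time: 13.75
position: [0.6009, 0.2844, 0.0117]
tool_rot: [-0.097, 0.995, -0.0, -0.0]
ft_force: [-0.9, -0.6, 0.2]
grip_width: 0.0867
grip_force: 0.0
```

arm_command:
  deltas: [-1,0,0,0,0,-1,0,0,0,0,-1,0,0,0,0,-1,0,0,0,0,-1,0,0,0,0,-1,0,0,0,0,-1,0,0,0,0]
  newtons: 35

```text
time: 14.62
position: [0.6011, 0.284, 0.0118]
tool_rot: [-0.097, 0.995, -0.0, -0.0]
ft_force: [-0.2, -0.4, 0.6]
grip_width: 0.025
grip_force: 0.0
```

arm_command:
  deltas: [-1,0,0,0,0,-1,0,0,0,0,-1,0,0,0,0]

```text
time: 15.0
position: [0.601, 0.2843, 0.0118]
tool_rot: [-0.097, 0.995, 0.0, 0.0]
ft_force: [-0.1, 1.4, 0.1]
grip_width: 0.0141
grip_force: 35.0
```

arm_command:
  deltas: [-1,0,0,0,0.1,-1,0,0,0,0.1,-1,0,0,0,0.1,-1,0,0,0,0.1,-1,0,0,0,0.1,-1,0,0,0,0.08,-1,0,0,0,0.05,-1,0,0,0,0,-1,0,0,0,0]

```text
time: 16.12
position: [0.601, 0.2842, 0.0118]
tool_rot: [0.216, 0.976, 0.0, -0.0]
ft_force: [0.2, 2.5, 0.1]
grip_width: 0.0138
grip_force: 35.0
```

Run:
```python
from h import *
o=status.get_obs(); r=o["tool_rot"]; print(2*np.arctan2(r[0],r[1])+.1944,o["moment"],o["ft_force"])
b,_=snap("side","side4.png");a,_=snap("top","top4.png")
B=cv2.resize(b[195:255,220:300],None,fx=6,fy=6,interpolation=cv2.INTER_CUBIC)
A=cv2.resize(a[170:220,230:290],None,fx=5,fy=5,interpolation=cv2.INTER_CUBIC)
o=np.zeros((400,790,3),np.uint8);o[:360,:480]=B;o[:250,485:785]=A
cv2.imwrite('pics/c4.png',o[:,:,::-1])
```

```text
0.6298932484602493 [ 0.26063293  0.08883808 -0.03122473] [0.19567662 2.47094498 0.05826483]
```

View pics/c4.png

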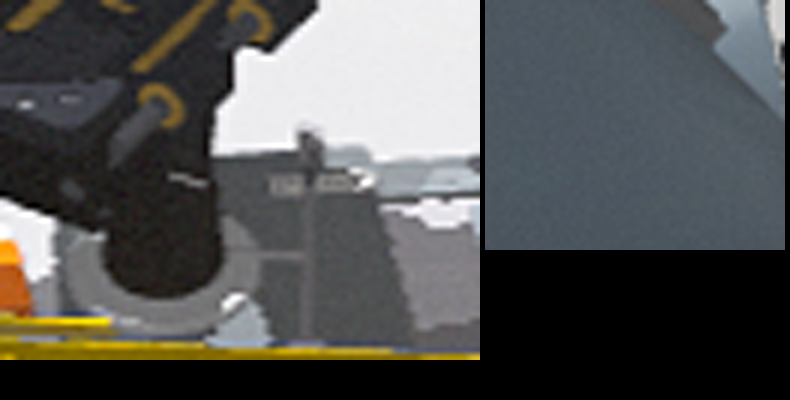

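The side crop shows the pointer end just about in line with the set mark, near crop (310,150). The arm hides it from the top camera, so I'll let go and look from above.

arm_command:
  deltas: [0,0,0,0,0,0,0,0,0,0,0,0,0,0,0,0,0,0,-0.03,0,0,0,0,-0.05,0,0,0,0,-0.045,0,0,0.022,0.039,0,0,0,0.022,0.039,0,0,0,0.022,0.039,0,0,0,0.022,0.039,0,0,0,0.022,0.039,0,0,0,0.022,0.039,0,0]

```text
time: 17.73
position: [0.58, 0.553, 0.1367]
tool_rot: [0.216, 0.976, -0.0, 0.0]
ft_force: [0.2, 0.0, 0.4]
grip_width: 0.0441
grip_force: 0.0
```

arm_command:
  deltas: [0,0.011,0.02,0,0,0,0,0,0,0]

```text
time: 17.98
position: [0.5776, 0.5761, 0.1361]
tool_rot: [0.215, 0.977, -0.0, -0.0]
ft_force: [0.4, -0.8, 0.1]
grip_width: 0.0434
grip_force: 0.0
```

Run:
```python
from h import *
a=np.mean([snap("top")[0].astype(float) for _ in range(4)],0).astype(np.uint8); cv2.imwrite('pics/top5.png',a[:,:,::-1])
B=cv2.resize(a[160:210,205:283],None,fx=10,fy=10,interpolation=cv2.INTER_CUBIC)
cv2.imwrite('pics/c5.png',B[:,:,::-1]); print(status.get_obs()["position"])
```

```text
[0.57916935 0.57296134 0.13682835]
```

View pics/c5.png

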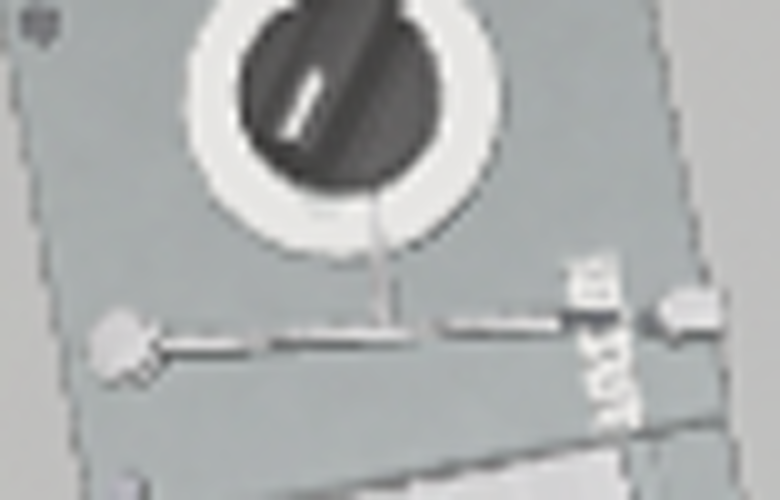

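The knob has turned. The pointer end is at crop (618,318), and the mark has a bright top at (690,310) with a darker nose at about (648,322). I'll print the pixel values there with fixture coordinates.

```bash
python3 - <<'E' | tail -42
from fit import *
im=cv2.imread('pics/top5.png',0); im0=cv2.imread('pics/top3.png',0)
print(F_of(onz("top",270,192,.033)),"du",F_of(onz("top",271,192,.033))-F_of(onz("top",270,192,.033)))
print("     ",*range(258,280))
for v in range(184,199): print(v,*im[v,258:280])
print("before")
for v in range(180,199): print(v,*im0[v,258:280])
for z in(.028,.033,.038):
  print(z,"nose33",proj("top",[*wp(33,-50.5),z]),"back33",proj("top",[*wp(33,-63.5),z]),"tip33.4",proj("top",[*wp(33.4,-48),z]),"tip46",proj("top",[*wp(46,-48),z]))
E
```

```text
padW [0.4903 0.2633] knobW [0.6002 0.2849]
[302.1021 239.4983] [246.8602 222.5821]
[ 31.2303 -53.6601] du [-0.37   -1.9924]
      258 259 260 261 262 263 264 265 266 267 268 269 270 271 272 273 274 275 276 277 278 279
184 171 172 172 173 172 172 172 177 176 174 173 172 172 172 173 170 145 194 192 191 190 189
185 172 173 174 180 181 182 192 195 192 171 173 172 172 173 174 172 162 188 192 191 190 191
186 171 173 175 187 208 211 225 209 203 171 173 173 173 174 174 174 165 161 193 191 191 190
187 172 172 169 163 218 213 197 210 211 170 174 173 173 173 174 173 168 133 190 191 191 191
188 173 172 171 183 235 228 228 225 230 170 173 173 172 170 181 185 187 164 189 186 191 191
189 173 172 173 182 230 216 213 202 231 174 173 173 169 177 206 217 218 212 213 164 191 191
190 164 165 163 168 204 224 225 224 221 194 173 165 161 220 211 211 212 213 211 169 191 190
191 165 168 156 108 112 107 114 115 123 200 165 129 148 213 216 216 219 221 218 187 191 191
192 215 218 218 119 128 146 116 128 155 190 149 120 121 167 214 210 214 217 210 174 192 191
193 143 143 151 142 166 210 168 187 223 234 172 130 12
[... 1894 characters left out ...]
76 175 175 176 201 219 179 182 230 185 176 177 177 179 180 178 177 163 176 193 191
196 175 176 175 176 174 174 195 233 228 225 174 174 175 176 175 177 178 177 166 166 192 190
197 175 176 176 176 176 202 233 222 209 212 174 174 175 176 176 177 177 179 172 135 195 191
198 176 176 175 176 175 194 229 197 216 227 203 174 175 176 178 178 176 178 178 146 194 191
0.028 nose33 [268.3314 191.8213] back33 [274.6039 190.67  ] tip33.4 [267.0892 191.852 ] tip46 [265.9696 185.8499]
0.033 nose33 [268.3079 191.4327] back33 [274.6136 190.2754] tip33.4 [267.0591 191.4635] tip46 [265.9336 185.4302]
0.038 nose33 [268.2842 191.0399] back33 [274.6235 189.8765] tip33.4 [267.0287 191.0709] tip46 [265.8973 185.0061]
```

arm_command:
  deltas: [0,-0.02,-0.036,0,0,0,-0.02,-0.036,0,0,0,-0.02,-0.036,0,0,0,-0.02,-0.036,0,0,0,-0.02,-0.036,0,0,0,-0.02,-0.036,0,0,0,-0.02,-0.036,0,0,0,0,0,0,0,0,0,0,0,0]

```text
time: 19.3
position: [0.5995, 0.2864, 0.1374]
tool_rot: [0.217, 0.976, 0.0, 0.0]
ft_force: [0.6, -0.1, -0.3]
grip_width: 0.0437
grip_force: 0.0
```

Run:
```python
from h import *
o=status.get_obs();r=o["tool_rot"];y=2*np.arctan2(r[0],r[1]);d=np.array([.601,.2843])-o["position"][:2]
print(o["position"],y+.1944,"tx",d@[-np.cos(y),np.sin(y)],"ty",d@[np.sin(y),np.cos(y)])
```

```text
[0.59953514 0.28642532 0.13738241] 0.6319907642391195 tx -0.0022274548583419863 ty -0.001304315488809405
```

arm_command:
  deltas: [0,-0.002,-0.0013,0.03,0,0,0,0,0.04,0,0,0,0,0.03,0,0,0,0,0.015,0,0,0,0,0.0105,0,0,0,0,0,0,-1,0,0,0,0,-1,0,0,0,0,-1,0,0,0,0,-1,0,0,0,0,-1,0,0,0,0,-1,0,0,0,0]

```text
time: 20.8
position: [0.6005, 0.2845, 0.0118]
tool_rot: [0.216, 0.976, -0.0, 0.0]
ft_force: [-1.4, -3.0, 4.6]
grip_width: 0.0139
grip_force: 35.0
```

arm_command:
  deltas: [-1,0,0,0,0,-1,0,0,0,0.025,-1,0,0,0,0.025,-1,0,0,0,0,-1,0,0,0,0]

```text
time: 21.42
position: [0.6005, 0.2846, 0.0118]
tool_rot: [0.24, 0.971, -0.0, 0.0]
ft_force: [-1.4, -2.6, 5.0]
grip_width: 0.0138
grip_force: 35.0
```

Run:
```python
from h import *
o=status.get_obs();r=o["tool_rot"];print(2*np.arctan2(r[0],r[1])+.1944)
```

```text
0.6798137290597991
```

Now I'll release, retreat and check from above.

arm_command:
  deltas: [0,0,0,0,0,0,0,0,0,0,0,0,0,0,0,0,0,0,-0.03,0,0,0,0,-0.05,0,0,0,0,-0.045,0,0,0.022,0.039,0,0,0,0.022,0.039,0,0,0,0.022,0.039,0,0,0,0.022,0.039,0,0,0,0.022,0.039,0,0,0,0.022,0.039,0,0]

```text
time: 22.92
position: [0.5926, 0.5552, 0.1359]
tool_rot: [0.24, 0.971, -0.0, -0.0]
ft_force: [0.7, -0.0, 0.0]
grip_width: 0.0435
grip_force: 0.0
```

arm_command:
  deltas: [0,0.011,0.02,0,0,0,0,0,0,0,0,0,0,0,0]

```text
time: 23.3
position: [0.5925, 0.5753, 0.1358]
tool_rot: [0.241, 0.971, -0.001, -0.0]
ft_force: [0.5, -0.2, -1.2]
grip_width: 0.0436
grip_force: 0.0
```

Run:
```python
from h import *
a=np.mean([snap("top")[0].astype(float) for _ in range(4)],0).astype(np.uint8); cv2.imwrite('pics/top6.png',a[:,:,::-1])
im=cv2.imread('pics/top6.png',0)
print("     ",*range(252,274))
for v in range(186,198): print(v,*im[v,252:274])
A=cv2.resize(a[132:292,195:303],None,fx=3.5,fy=3.5,interpolation=cv2.INTER_CUBIC)
B=cv2.resize(a[182:202,245:283],None,fx=10.5,fy=10.5,interpolation=cv2.INTER_CUBIC)
o=np.zeros((590,790,3),np.uint8);o[:A.shape[0],:A.shape[1]]=A;o[:B.shape[0],385:385+B.shape[1]]=B
cv2.imwrite('pics/c6.png',o[:,:,::-1])
```

```text
252 253 254 255 256 257 258 259 260 261 262 263 264 265 266 267 268 269 270 271 272 273
186 172 171 172 172 172 171 172 172 176 187 208 211 225 209 204 172 174 173 174 175 175 174
187 171 171 172 172 173 173 172 173 170 163 218 214 197 211 211 171 174 174 175 175 175 175
188 171 172 172 173 174 173 172 173 172 183 235 228 228 226 231 171 173 174 173 170 182 186
189 172 171 172 173 174 174 172 173 173 183 230 216 213 202 231 175 173 174 169 177 206 217
190 173 172 173 172 174 173 173 173 173 174 208 225 225 225 223 194 174 166 162 220 212 212
191 173 172 170 172 174 182 179 182 184 148 165 120 122 137 151 201 167 128 149 213 216 216
192 176 169 159 156 161 189 181 189 202 116 120 124 121 124 141 190 150 120 121 168 215 210
193 180 175 169 144 130 126 131 127 127 127 133 169 159 161 194 234 173 131 121 132 155 115
194 175 176 176 175 175 177 179 178 178 178 189 236 238 225 225 232 179 179 180 160 128 152
195 174 176 176 175 175 176 177 178 177 175 178 202 221 179 184 232 187 176 178 179 180 180
196 173 175 176 175 176 177 177 177 177 176 175 176 196 234 229 226 175 175 176 176 178 178
197 174 175 176 176 178 177 177 177 177 176 179 202 233 222 209 212 177 175 176 177 178 178
```

View pics/c6.png

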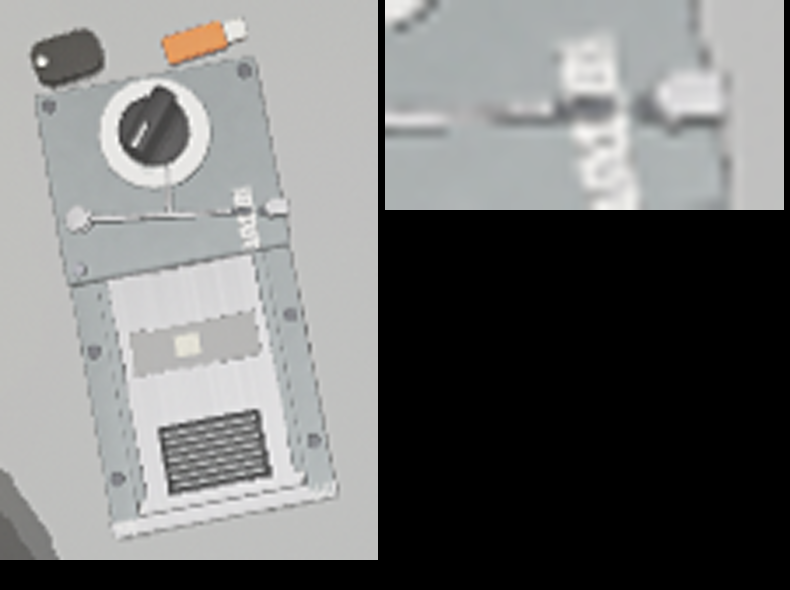

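The top view shows the pointer end at inset (612,103), level with the nose at (645,105) along fixture y to within about 0.5 mm. The carriage is still against the front stop, the bystanders haven't moved, and the arm is clear.

```bash
python3 -c "
from rig import order
print(order.hand_in())"
```

```text
the job is handed in; nothing more can be done
None
```

The job is handed in at about 24 s: the carriage is against the front stop, the knob is turned about 0.68 rad clockwise so the pointer is level with the mark to within about 0.5 mm by my best estimate (cruder readings up to 0.8 mm), the arm is clear and the loupe and memory stick are unmoved, though I did not check the eyepiece in the last picture.

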